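Fetch the solder reel from behind the dispenser bottle

TASK

The reel of solder wire stands at the back of one of the two grey caddies, blocked by the white dispenser bottle in front of it. First move that bottle aside and stand it upright on the bench, clear of the caddy; then take the reel out and set it down flat in the shallow square metal tray. Do not tip either bottle over, and leave the other bottle, in the other caddy, where it stands.

Things in the scene. Friction and masses are not known exactly. Their poses are not given: they have to be found in the camera images.
- bottle_centre (a point): White round dispenser bottle in front of the reel, a few mm from it: 112 mm high, about 0.2 kg; its body is 62 mm in diameter and straight up to about 80 mm above its underside (grip it there), with a neck and pump plate above. This point is on its axis, 56 mm above its underside; z points up. The bench left of both caddies, round x = 0.50, y = 0.41, is empty and a good place for it.
- reel_centre (a point): Reel of solder wire standing on its flange, axis upright: blue flanges of 57 mm diameter top and bottom, silvery winding of 51 mm between them, 38 mm high, about 0.27 kg. It stands behind the bottle (farther from the robot). This point is on its axis, half-way up (19 mm above its underside). Its z axis points up; grip it across the flanges in any direction (a loose wire end is only for show).
- caddy: The grey caddy that holds this bottle and the reel, fixed to the bench: a base plate 170 mm (x, front to back) by 150 mm (y) and 5 mm thick, with 3 mm thick rims up to 14 mm above the bench at the back (+x) and both sides, open at the front (-x). Origin at the centre of its underside, on the bench. The bottle stands about 46 mm in front of the origin, the reel about 22 mm behind it. An equal caddy beside it holds an equal bottle with a flat black roll of tape behind it.
- tray: Shallow square dark steel tray, fixed to the bench: 150 by 150 mm outside, floor 5 mm thick, rims 3 mm thick and 12 mm high on all four sides. Origin at the centre of its underside, on the bench; x and y along its sides.
- other_bottle_centre (a point): The equal white bottle in the other caddy (62 mm diameter, 112 mm high), which must stay. This point is on its axis, half-way up.
Not all that is in view belongs to the job. Of the things that look like the part that bears reel_centre, the largest one is meant.

How it is judged (in metres and radians):
On the way:
1. the bottle stands released and upright on the bench, clear of its caddy, with the reel still in its place (within 40 mm) ((x of bottle_centre in the frame of caddy below -0.108 m or x of bottle_centre in the frame of caddy above 0.108 m or y of bottle_centre in the frame of caddy below -0.098 m or y of bottle_centre in the frame of caddy above 0.098 m) and horizontal distance between bottle_centre and tray above 0.1 m and angle between bottle_centre's own z axis and vertical below 0.17 rad and height (world z) of bottle_centre between 0.045 and 0.068 m and contact force between the fingers and bottle below 0.1 N and distance of reel_centre from where it was at the start of the episode below 0.04 m), for 0.2 s.
At the end, for the whole second after the job is handed in: The reel rests flat (within 10 degrees) on the tray floor; the bottle stands upright (within 10 degrees) on the bench, outside its caddy (centre 98 mm or more to the side, or 108 mm to front or back, of the caddy's centre) and 100 mm or more from the tray's centre; both at rest ((x of bottle_centre in the frame of caddy below -0.108 m or x of bottle_centre in the frame of caddy above 0.108 m or y of bottle_centre in the frame of caddy below -0.098 m or y of bottle_centre in the frame of caddy above 0.098 m) and horizontal distance between bottle_centre and tray above 0.1 m and angle between each of bottle_centre, reel_centre's own z axis and vertical below 0.17 rad and height (world z) of bottle_centre between 0.045 and 0.068 m and x of reel_centre in the frame of tray between -0.055 and 0.055 m and y of reel_centre in the frame of tray between -0.055 and 0.055 m and height (world z) of reel_centre below 0.031 m and linear speed of each of reel, bottle below 0.02 m/s); the robot touches nothing.
It fails at once if the bottle is tipped over (by more than 45 degrees) (angle between bottle_centre's own z axis and vertical above 0.8 rad).
It fails at once if the other bottle is tipped over or moved by more than 30 mm (distance of other_bottle_centre from where it was at the start of the episode above 0.03 m or angle between other_bottle_centre's own z axis and vertical above 0.8 rad).
It also fails if it takes over 61 s, if anything falls off the work surface, if the arm or the gripper's body presses on something with over 40 N, if the wrist force passes 120 N, or if a joint passes its speed limit or range.

ROBOT

A 6-joint arm with a two-finger parallel gripper is mounted at the origin on a cart in front of the work surface, level with it; the furniture and walls round the work are solid. World frame = base frame: x ahead of the robot, y to its left, z up, the work surface at z = 0. Lengths are in m, angles in degrees, forces in N, time in s.
With the tool pointing down it reaches from about 0.2 to 0.875 m from the base axis. Payload 3.4 kg.
Tool frame: the origin (TCP) lies midway between the tips of the shut fingers; the grasp point (between the pads) lies 19 mm behind it; z points along the fingers, y is the line along which they close (so a half turn about z gives the same grasp; the last joint's range is limited). The gripper opens to 94 mm and grips with 3 to 60 N. Pads are 16 mm wide; open, the fingers measure 119 mm over their backs; the gripper's body (75 mm by 177 mm) begins 78 mm behind the grasp point.
Start: joints at [65.432, 15.808, 86.224, -0, 77.962, -6.933], TCP at [0.174, 0.548, 0.205] pointing down, gripper open.
Joint ranges: [-165.64, 165.64], [-43.16, 119.46], [12.63, 154.43], [-67.54, 247.53], [6.08, 155.33], [-154.97, 154.97]. Speed limits (degrees/s): [147.25, 147.25, 180, 180, 180, 180].

INTERFACE

Orientations are given as [roll, pitch, yaw] about the fixed x, y, z axes, in that order (R = Rz(yaw) Ry(pitch) Rx(roll)).
In Python, from cell import ctrl gives the robot as it stands. The module is installed in compiled form; this text tells all that it offers.
- The arm moves only by the tool apply_moves, never from a script. Its argument "commands" is text: rows parted by semicolons, each of 5 numbers parted by spaces: the closure, from -1 (fully open) to 1 (shut), then the shift along the tool's x, y, z in units of 25 mm (1.0 is 25 mm), then the turn about the tool's z in units of 6 degrees (1.0 is 6 degrees). In form: hand dx dy dz spin; .... A call has 1 to 10 rows; each row shifts and turns the commanded pose from where the row before left it, along the tool's axes as they then stand; what a row does not reach is not made up. A row lasts 1/12 s, in which the tool goes at most 41.7 mm and 7.16 degrees, less where a joint would pass 70% of its speed; a pose out of reach is approached as far as the arm can. A call is refused whole if a number of a shift passes 1 or a number of a turn 1, either way. A call with a gripper value outside its range is refused whole. The fingers move at their own pace and stop on an object; "squeeze" is the grip in N (left out, the last holds). Time passes only in rows, so rows that do not move let the fingers close. It gives the time, the measured TCP pose, the force, the opening and the grip force at its end, in the units of the state.
- ctrl.get_obs(): the state, without advancing time (a new reading comes with each control period).
- ctrl.capture(name): name is "side" or "top"; returns the picture (480x640x3 uint8, red, green, blue); there is no depth.
- ctrl.camera_model(name): a dict with "fx", "fy", "cx", "cy" (pixels), "origin" and "orientation" of the camera in the world. Camera axes: x right, y up, looking along -z (the intrinsics and any distortion apply to the point x, -y, -z); pixel columns grow to the right and rows downward; lengths in m; the calibration is good to about 2 mm. A picture is of the moment at which its call begins. camera_model takes no time and is no camera call.
- ctrl.hand_in(): hands the job in; it is judged then, once.
The state is a dict: "clock": time; "joints": joint angles; "qvel": joint speeds; "tau": joint torques, N m; "ee_pos": TCP position; "ee_rot": TCP orientation; "ft_force": force on the tool from outside, world axes, zero at the start; "wrist_torque": the same for the moment, N m; "width": finger opening in m; "grasp_force": force on a finger pad.
Only numpy, scipy, OpenCV 4.12 (cv2) and the standard library are available. Lean on these libraries where they do the work, as an engineer would, in place of code of your own. Each camera call takes 0.05 s, during which the arm holds its last target. There are 200 camera calls.

## Working session

There is one attempt and no reset: what is moved stays moved. The work goes in short steps, Python scripts to look and compute and a tool call to move; the robot and the scene stay as the last step left them, time stands still between calls to the robot, and variables do not carry over. Pictures are saved under pics/ and viewed, at most 10 in all, crops included, and the job is handed in when it is done.

Besides the shell and the picture viewer there is one more tool, called after "Request:" in YAML: its name, and indented under it one key for each argument. apply_moves: Moves the arm, as the interface text tells. Its arguments: {"type":"object","properties":{"commands":{"type":"string"},"squeeze":{"type":"number"}},"required":["commands"]}

```bash
mkdir -p pics
python3 - <<'E'
from cell import ctrl
import cv2
for n in("top","side"):
    cv2.imwrite(f"pics/{n}0.png",ctrl.capture(n)[:,:,::-1]); print(ctrl.camera_model(n))
o=ctrl.get_obs();print(o)
E
```

```text
{'fx': 516.5855086625244, 'fy': 516.5855086625244, 'cx': 316.4894719539746, 'cy': 243.42021947796874, 'origin': array([ 0.39668626, -0.04605562,  1.01887788]), 'orientation': array([  9.21298688,  -1.12530979, -89.70819583])}
{'fx': 589.3146509269686, 'fy': 589.3146509269686, 'cx': 318.2192445186647, 'cy': 232.53946142610724, 'origin': array([0.4519172 , 0.83925816, 0.90000625]), 'orientation': array([  47.5453832 ,   -0.26018873, -173.09852232])}
{'clock': 0.1, 'joints': array([ 6.54309781e+01,  1.58431280e+01,  8.62857508e+01,  4.73404196e-04,
        7.79619774e+01, -6.93213151e+00]), 'qvel': array([ 0.05190468,  0.02926289, -0.12979309,  0.05609544,  0.12186952,
       -0.09741606]), 'tau': array([ 3.68936780e-04, -4.05457449e+01, -2.37778580e+01,  7.00984010e-02,
        2.99032428e-02, -2.81259577e-05]), 'ee_pos': array([0.17400557, 0.54752379, 0.20471532]), 'ee_rot': array([-1.79909864e+02, -1.14251932e-02,  1.62363001e+02]), 'ft_force': array([ 0.12106607, -0.0343023 , -0.75918753]), 'wrist_torque': array([0.00593563, 0.02190731, 0.00051351]), 'grasp_force': 0.0, 'width': 0.0937363049083897}
```

View pics/top0.png

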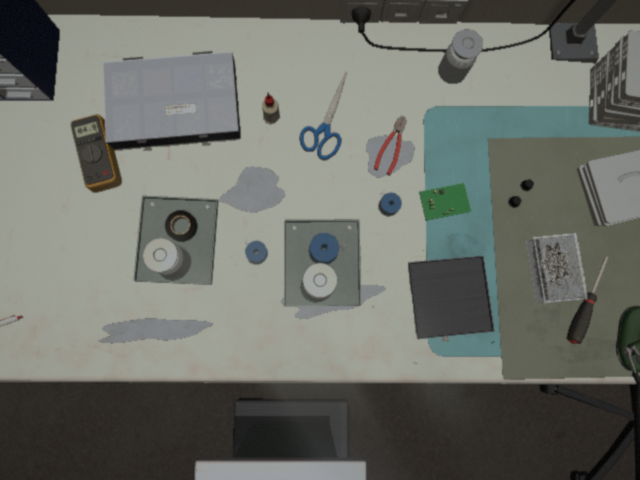

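View pics/side0.png

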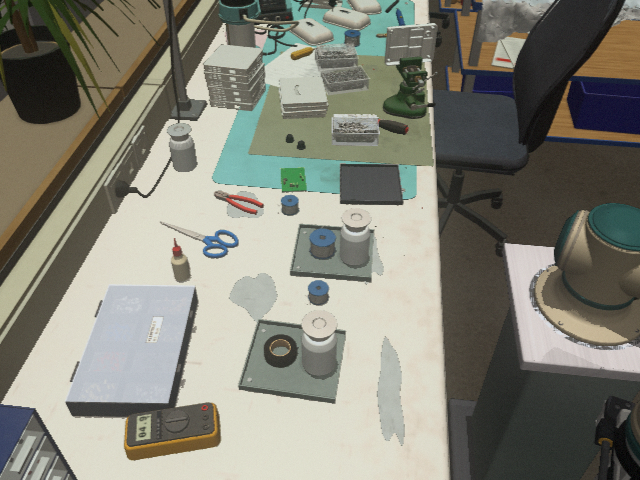

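The top view shows three blue reels: (324,248) in the right caddy behind the bottle, (390,204) and (256,252) on the bench. The caddy reel at (324,248) is the largest and stands behind a bottle, so it is the one meant. The tape roll is at (180,225), the other bottle at (162,256) and the tray at (451,297). I'll confirm this in a crop and compute positions.

```bash
cat > h.py <<'E'
import numpy as np, cv2
from scipy.spatial.transform import Rotation as R
from cell import ctrl
def px2w(n,u,v,z):
    m=ctrl.camera_model(n); d=np.array([(u-m['cx'])/m['fx'],-(v-m['cy'])/m['fy'],-1])
    d=R.from_euler('xyz',m['orientation'],degrees=True).apply(d); o=m['origin']
    return o+d*(z-o[2])/d[2]
def w2px(n,p):
    m=ctrl.camera_model(n); c=R.from_euler('xyz',m['orientation'],degrees=True).inv().apply(np.array(p)-m['origin'])
    return m['cx']-m['fx']*c[0]/c[2], m['cy']+m['fy']*c[1]/c[2]
E
python3 - <<'E'
from h import *
np.set_printoptions(precision=4,suppress=True)
im=cv2.imread('pics/top0.png'); cv2.imwrite('pics/crop0.png',cv2.resize(im[180:350,230:430],None,fx=4*.88,fy=4*.88,interpolation=cv2.INTER_CUBIC))
hsv=cv2.cvtColor(im,cv2.COLOR_BGR2HSV); b=cv2.inRange(hsv,(95,90,40),(115,255,255))
n,l,s,c=cv2.connectedComponentsWithStats(b)
for i in range(1,n):
    if s[i,4]>60 and 180<c[i][1]<350 and s[i,4]<2000: print(s[i],c[i])
P=lambda t,*a:print(t,px2w('top',*a))
P('reel',324,248,.043);P('bottle',320,281,.112);P('other',160,255,.112)
for q in[(286,221),(358,221),(360,306),(285,305)]:P('caddy',*q,.01)
for q in[(409,263),(483,257),(493,331),(417,338)]:P('tray',*q,.012)
for q in[(142,198),(217,200),(211,284),(136,282)]:P('oc',*q,.01)
print('side reel',px2w('side',322,237,.043),'bottle',px2w('side',356,217,.112))
print('drop px',w2px('top',(.5,.41,0)),w2px('side',(.5,.41,0)), w2px('top',(.174,.548,.2)))
E
```

```text
[381 194  20  19 282] [390.3759 202.9184]
[310 234  29  28 606] [323.7838 247.3564]
reel [ 0.5463 -0.0788  0.043 ]
bottle [ 0.477  -0.0696  0.112 ]
other [0.5209 0.2125 0.112 ]
caddy [ 0.6052 -0.0041  0.01  ]
caddy [ 0.6065 -0.1477  0.01  ]
caddy [ 0.4379 -0.1503  0.01  ]
caddy [ 0.439  -0.0046  0.01  ]
tray [ 0.5226 -0.2475  0.012 ]
tray [ 0.5356 -0.3948  0.012 ]
tray [ 0.3913 -0.4075  0.012 ]
tray [ 0.3773 -0.2595  0.012 ]
oc [0.6493 0.2834 0.01  ]
oc [0.6467 0.1343 0.01  ]
oc [0.4787 0.1399 0.01  ]
oc [0.4817 0.2851 0.01  ]
side reel [ 0.5509 -0.0782  0.043 ] bottle [ 0.481  -0.0725  0.112 ]
drop px (np.float64(74.18201614210977), np.float64(272.6692588177972)) (np.float64(318.06604054635045), np.float64(469.54501131555674)) (np.float64(-98.12736314727135), np.float64(478.17711989262614))
```

View pics/crop0.png

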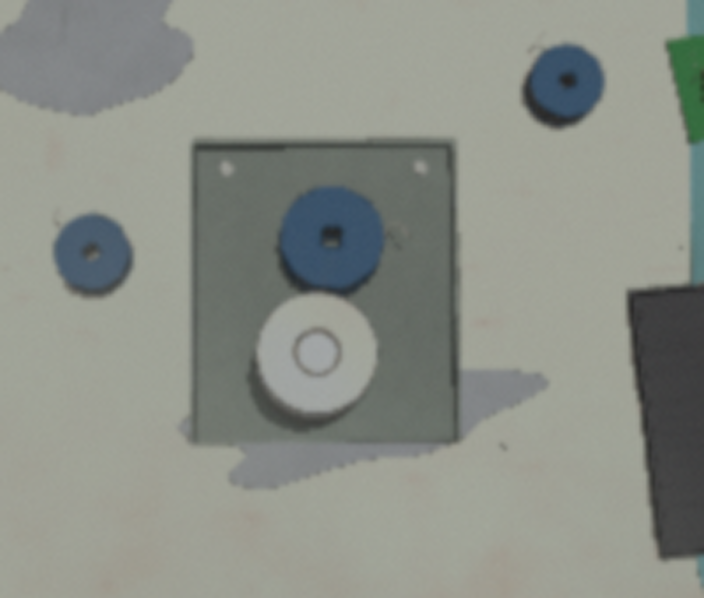

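The crop confirms it: the caddy reel is about 29 px across against about 20 px for the two bench reels, with the bottle directly in front of it. Reel ≈ (0.546,-0.078), bottle ≈ (0.478,-0.070), tray centre ≈ (0.457,-0.327) at about -5°, other bottle ≈ (0.52,0.21). The sizes and offsets agree with the description, so I'll move.

Request:
apply_moves:
  commands: "-1 0 0 0 -0.98;-1 0 0 0 -0.98;-1 0 0 0 -0.98;-1 -0.5 -1 0 0;-1 -0.5 -1 0 0;-1 -0.5 -1 0 0;-1 -0.5 -1 0 0;-1 -0.5 -1 0 0;-1 -0.5 -1 0 0;-1 -0.5 -1 0 0"

```text
clock: 0.93
ee_pos: [0.2618, 0.3715, 0.2051]
ee_rot: [-180.0, -0.0, -180.0]
ft_force: [0.1, 0.8, 0.4]
width: 0.0937
grasp_force: 0.0
```

Request:
apply_moves:
  commands: "-1 -0.5 -1 0 0;-1 -0.5 -1 0 0;-1 -0.5 -1 0 0;-1 -0.5 -1 0 0;-1 -0.5 -1 0 0;-1 -0.5 -1 0 0;-1 -0.5 -1 0 0;-1 -0.5 -1 0 0;-1 -0.5 -1 0 0;-1 -0.5 -1 0 0"

```text
clock: 1.77
ee_pos: [0.3868, 0.1217, 0.2053]
ee_rot: [180.0, -0.0, 180.0]
ft_force: [-0.2, -0.3, 0.6]
width: 0.0938
grasp_force: 0.0
```

Request:
apply_moves:
  commands: "-1 -0.5 -1 0 0;-1 -0.5 -1 0 0;-1 -0.5 -1 0 0;-1 -0.5 -1 0 0;-1 -0.5 -1 0 0;-1 -0.5 -1 0 0;-1 -0.5 -0.7 0 0;-1 0 0 0 0;-1 0 0 0 0"

```text
clock: 2.52
ee_pos: [0.4741, -0.0449, 0.2048]
ee_rot: [179.9, -0.1, 179.9]
ft_force: [-0.6, 0.5, -1.0]
width: 0.0937
grasp_force: 0.0
```

Request:
apply_moves:
  commands: "-1 -0.2 -1 0 0;-1 0 0 0 0;-1 0 0 0.9 0;-1 0 0 1 0;-1 0 0 1 0;-1 0 0 1 0;-1 0 0 1 0;-1 0 0 1 0;-1 0 0 0.5 0;-1 0 0 0 0"

```text
clock: 3.35
ee_pos: [0.4758, -0.067, 0.0429]
ee_rot: [179.8, -0.4, -179.9]
ft_force: [-0.4, 0.5, -0.6]
width: 0.0938
grasp_force: 0.0
```

Run:
```python
from h import *
a=ctrl.capture('top')[180:350,230:430,::-1];b=ctrl.capture('side')[150:320,240:440,::-1]
cv2.imwrite('pics/g1.png',cv2.resize(np.hstack([a,b]),None,fx=2,fy=2))
```

```text
(no output)
```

View pics/g1.png

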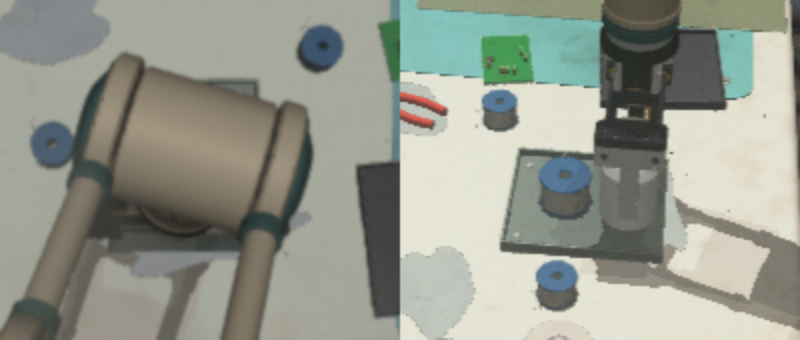

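In the side half, the finger at (625,190) straddles the bottle body at (628,195) and is well centred, and the reel at (565,185) is clear of the finger. I'll close on it.

Request:
apply_moves:
  commands: "0.6 -0.1 -0.1 0 0;0.6 0 0 0 0;0.6 0 0 0 0;0.6 0 0 0 0;0.6 0 0 0 0;0.6 0 0 0 0;0.6 0 0 0 0;0.6 0 0 0 0"
  squeeze: 20

```text
clock: 4.12
ee_pos: [0.482, -0.0716, 0.0459]
ee_rot: [180.0, 0.0, 180.0]
ft_force: [-0.0, 2.8, 5.2]
width: 0.062
grasp_force: 20.0
```

Request:
apply_moves:
  commands: "0.6 0 0 -0.3 0;0.6 0 0 -0.6 0;0.6 0 0 -0.8 0;0.6 0 0 -0.8 0;0.6 0 0 -0.8 0;0.6 0 0 -0.8 0;0.6 0 0 -0.8 0;0.6 0 0 -0.6 0;0.6 0 0 -0.3 0;0.6 0 0 0 0"

```text
clock: 4.95
ee_pos: [0.4825, -0.0725, 0.1918]
ee_rot: [-179.9, 0.2, -180.0]
ft_force: [-0.4, -0.7, -3.4]
width: 0.0616
grasp_force: 20.0
```

Request:
apply_moves:
  commands: "0.6 0 0.3 0 0;0.6 0 0.6 0 0;0.6 -0.1 0.8 0 0;0.6 -0.1 0.8 0 0;0.6 -0.1 0.8 0 0;0.6 -0.1 0.8 0 0;0.6 -0.1 0.8 0 0;0.6 -0.1 0.8 0 0;0.6 -0.1 0.8 0 0;0.6 0 0.8 0 0"

```text
clock: 5.78
ee_pos: [0.4983, 0.1119, 0.1886]
ee_rot: [-180.0, -0.2, -180.0]
ft_force: [0.4, -0.5, -2.1]
width: 0.062
grasp_force: 20.0
```

Request:
apply_moves:
  commands: "0.6 0 0.8 0 0;0.6 0 0.8 0 0;0.6 0 0.8 0 0;0.6 0 0.8 0 0;0.6 0 0.8 0 0;0.6 0 0.8 0 0;0.6 0 0.8 0 0;0.6 0 0.8 0 0;0.6 0 0.8 0 0;0.6 0 0.8 0 0"

```text
clock: 6.62
ee_pos: [0.4977, 0.3114, 0.1883]
ee_rot: [-179.9, -0.2, -180.0]
ft_force: [-0.2, 0.4, -2.2]
width: 0.0617
grasp_force: 20.0
```

Request:
apply_moves:
  commands: "0.6 0 0.8 0 0;0.6 0 0.8 0 0;0.6 0 0.8 0 0;0.6 0 0.8 0 0;0.6 0 0.6 0 0;0.6 0 0.3 0 0;0.6 0 0 0 0;0.6 0 0 0 0"

```text
clock: 7.28
ee_pos: [0.4988, 0.4125, 0.1896]
ee_rot: [-179.9, -0.1, -180.0]
ft_force: [-0.7, -0.4, -3.3]
width: 0.0617
grasp_force: 20.0
```

Request:
apply_moves:
  commands: "0.6 0 0 0.5 0;0.6 0 0 0.8 0;0.6 0 0 0.8 0;0.6 0 0 0.8 0;0.6 0 0 0.8 0;0.6 0 0 0.8 0;0.6 0 0 0.6 0;0.6 0 0 0.4 0;0.6 0 0 0.2 0;0.6 0 0 0 0"

```text
clock: 8.12
ee_pos: [0.4989, 0.412, 0.0471]
ee_rot: [-179.9, -0.1, 180.0]
ft_force: [-0.5, -1.0, -2.4]
width: 0.0618
grasp_force: 20.0
```

Request:
apply_moves:
  commands: "0.6 0 0 0.1 0;0.6 0 0 0.1 0;0.6 0 0 0 0;0.6 0 0 0 0"

```text
clock: 8.45
ee_pos: [0.4995, 0.4133, 0.0436]
ee_rot: [180.0, 0.1, -180.0]
ft_force: [-0.2, 0.2, -3.1]
width: 0.062
grasp_force: 20.0
```

Request:
apply_moves:
  commands: "0.6 0 0 0.08 0;0.6 0 0 0.04 0;0.6 0 0 0 0;0.6 0 0 0 0"

```text
clock: 8.78
ee_pos: [0.4996, 0.4134, 0.041]
ee_rot: [180.0, 0.1, -180.0]
ft_force: [-1.3, 0.1, 4.1]
width: 0.0622
grasp_force: 20.0
```

Force has changed sign to +4 N, so the bottle is on the bench. I'll release and rise.

Request:
apply_moves:
  commands: "-1 0 0 0 0;-1 0 0 0 0;-1 0 0 0 0;-1 0 0 0 0;-1 0 0 0 0;-1 0 0 0 0;-1 0 0 -0.4 0;-1 0 0 -1 0;-1 0 0 -1 0;-1 0 0 -1 0"

```text
clock: 9.62
ee_pos: [0.4991, 0.413, 0.1264]
ee_rot: [-180.0, -0.0, -180.0]
ft_force: [0.7, 0.0, -0.3]
width: 0.0941
grasp_force: 0.0
```

Request:
apply_moves:
  commands: "-1 0 0 -1 0;-1 0 0 -1 0;-1 0 0 -1 0;-1 0 0 -0.4 0;-1 -0.1 -1 0 0;-1 -0.1 -1 0 0;-1 -0.1 -1 0 0;-1 -0.1 -1 0 0;-1 -0.1 -1 0 0;-1 -0.1 -1 0 0"

```text
clock: 10.45
ee_pos: [0.5138, 0.2618, 0.2097]
ee_rot: [-180.0, -0.0, -180.0]
ft_force: [0.0, 0.6, -0.5]
width: 0.0939
grasp_force: 0.0
```

Run:
```python
from h import *
a=ctrl.capture('side')[:,:,::-1]
im=a; hsv=cv2.cvtColor(im,cv2.COLOR_BGR2HSV); b=cv2.inRange(hsv,(95,90,40),(115,255,255))
n,l,s,c=cv2.connectedComponentsWithStats(b)
for i in range(1,n):
    if s[i,4]>60: print(s[i],c[i],px2w('side',*c[i],.043))
cv2.imwrite('pics/s2.png',a)
```

```text
[461  67  22   9  96] [470.35416667  71.89583333] [ 0.18422812 -0.8765731   0.043     ]
[569  76  71   9 322] [604.72670807  79.96583851] [-0.2154531  -0.87670191  0.043     ]
[544 136  96  12 467] [591.76445396 141.34689507] [-0.1035391  -0.52933013  0.043     ]
[281 195  12  11  93] [286.98924731 200.31182796] [ 0.64473065 -0.19079764  0.043     ]
[203 230  35  27 374] [217.9171123  242.77807487] [ 0.76693747 -0.03287862  0.043     ]
[  0 408  23  64 727] [  7.59697387 435.17744154] [0.98562759 0.43498921 0.043     ]
```

View pics/s2.png

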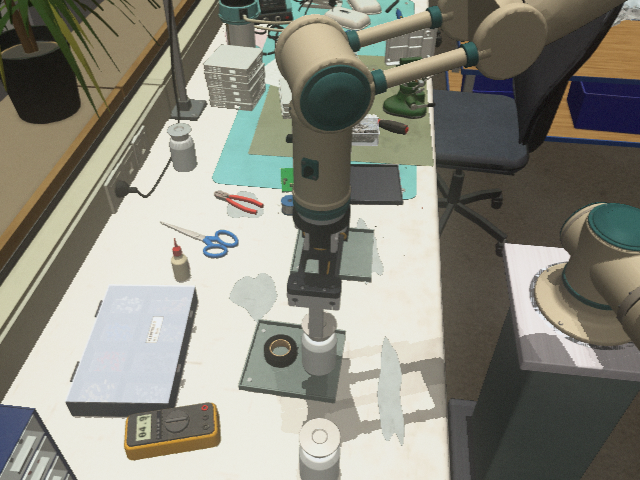

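The bottle stands upright on the bench at (320,450), the other bottle at (319,345) is unmoved, and the arm hides the reel. Next I go over the reel.

Request:
apply_moves:
  commands: "-1 -0.1 -1 0 0;-1 -0.1 -1 0 0;-1 -0.1 -1 0 0;-1 -0.1 -1 0 0;-1 -0.1 -1 0 0;-1 -0.1 -1 0 0;-1 -0.1 -1 0 0;-1 -0.1 -1 0 0;-1 -0.1 -1 0 0;-1 -0.1 -1 0 0"

```text
clock: 11.33
ee_pos: [0.539, 0.012, 0.2098]
ee_rot: [180.0, -0.0, -180.0]
ft_force: [0.5, 0.3, 0.3]
width: 0.094
grasp_force: 0.0
```

Request:
apply_moves:
  commands: "-1 -0.1 -1 0 0;-1 -0.1 -1 0 0;-1 -0.1 -1 0 0;-1 0 0 0 0;-1 0 0 0 0"

```text
clock: 11.75
ee_pos: [0.5466, -0.0626, 0.2096]
ee_rot: [180.0, -0.0, 179.9]
ft_force: [-0.7, -0.1, -1.1]
width: 0.094
grasp_force: 0.0
```

Run:
```python
from h import *
im=ctrl.capture('side')[:,:,::-1]
hsv=cv2.cvtColor(im,cv2.COLOR_BGR2HSV); b=cv2.inRange(hsv,(95,90,40),(115,255,255))
n,l,s,c=cv2.connectedComponentsWithStats(b)
for i in range(1,n):
    if s[i,4]>60 and 200<c[i][0]<420 and c[i][1]>150:
        print(s[i],c[i],px2w('side',s[i,0]+s[i,2]/2-.5,s[i,1]+s[i,3]/2-.5,.043))
print(ctrl.get_obs()['ee_pos'])
```

```text
[281 195  17  11 127] [289.29133858 200.21259843] [ 0.64033914 -0.19248902  0.043     ]
[203 230  35  27 377] [217.95490716 242.86472149] [ 0.76241289 -0.03276178  0.043     ]
[308 284  20  12 162] [317.61111111 289.25308642] [0.54224879 0.07223493 0.043     ]
[ 0.54644695 -0.06166769  0.20965099]
```

Request:
apply_moves:
  commands: "-1 -0.1 -0.62 0 0;-1 0 0 0 0;-1 0 0 1 0;-1 0 0 1 0;-1 0 0 1 0;-1 0 0 1 0;-1 0 0 1 0;-1 0 0 0.6 0;-1 0 0 0 0;-1 0 0 0 0"

```text
clock: 12.63
ee_pos: [0.5487, -0.076, 0.0695]
ee_rot: [179.9, -0.1, -179.9]
ft_force: [-0.6, -0.5, -0.0]
width: 0.0939
grasp_force: 0.0
```

Run:
```python
from h import *
a=ctrl.capture('side')[160:310,220:420,::-1]
cv2.imwrite('pics/g3.png',cv2.resize(a,None,fx=4,fy=4,interpolation=cv2.INTER_CUBIC))
```

```text
(no output)
```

View pics/g3.png

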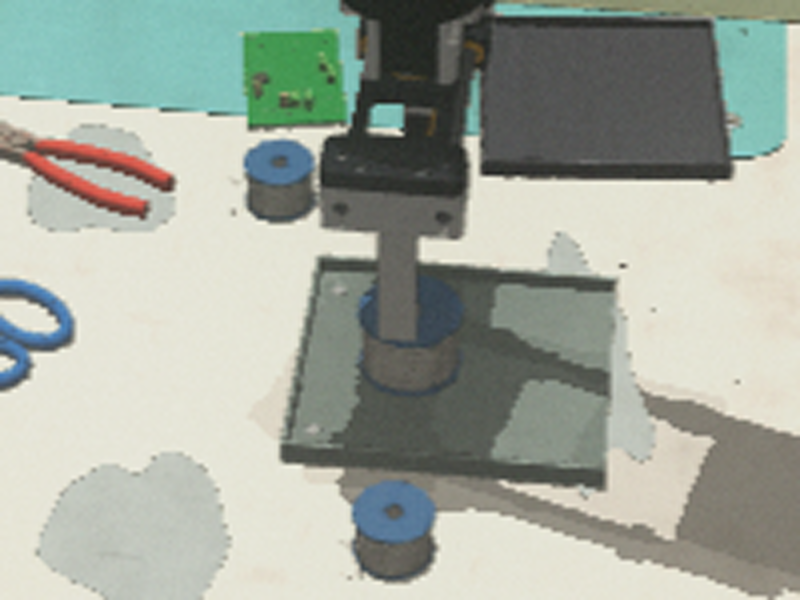

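Run:
```python
from h import *
print(px2w('side',322.7,237.8,.043), w2px('side',(.5487,-.024,.0695)), 'seen tip',220+397/4,160+340/4)
for z in(.062,.066,.07): print(px2w('side',220+397/4,160+340/4,z))
```

```text
[ 0.54913253 -0.07586604  0.043     ] (np.float64(320.12140791835577), np.float64(245.51003906791044)) seen tip 319.25 245.0
[ 0.55153334 -0.03308046  0.062     ]
[ 0.55105785 -0.02891658  0.066     ]
[ 0.55058236 -0.02475271  0.07      ]
```

The reel measures (0.549,-0.076) and the tool is at (0.549,-0.076), so they are aligned. In the picture the finger at (397,340) overlaps the reel's top at (411,312), which is perspective. Descend and grip.

Request:
apply_moves:
  commands: "-1 0 0 0.8 0;-1 0 0 0.8 0;-1 0 0 0.5 0;-1 0 0 0.15 0;-1 0 0 0 0;-1 0 0 0 0"

```text
clock: 13.18
ee_pos: [0.5505, -0.0775, 0.015]
ee_rot: [-180.0, 0.1, -180.0]
ft_force: [0.1, -0.6, 0.1]
width: 0.094
grasp_force: 0.0
```

Request:
apply_moves:
  commands: "0.7 0 0 0 0;0.7 0 0 0 0;0.7 0 0 0 0;0.7 0 0 0 0;0.7 0 0 0 0;0.7 0 0 0 0;0.7 0 0 0 0;0.7 0 0 0 0"
  squeeze: 30

```text
clock: 13.85
ee_pos: [0.5494, -0.0776, 0.0139]
ee_rot: [-180.0, 0.0, -180.0]
ft_force: [-0.3, -0.2, 1.5]
width: 0.0552
grasp_force: 30.0
```

Request:
apply_moves:
  commands: "0.7 0 0 -0.3 0;0.7 0 0 -0.5 0;0.7 0 0 -0.5 0;0.7 0 0 -0.5 0;0.7 0 0 -0.5 0;0.7 0 0 -0.3 0;0.7 0 0 0 0"

```text
clock: 14.43
ee_pos: [0.5503, -0.0776, 0.0804]
ee_rot: [-180.0, 0.2, -180.0]
ft_force: [-0.4, 0.4, -2.2]
width: 0.0552
grasp_force: 30.0
```

Run:
```python
from h import *
a=ctrl.capture('side')[160:310,220:420,::-1]
cv2.imwrite('pics/g4.png',cv2.resize(a,None,fx=4,fy=4,interpolation=cv2.INTER_CUBIC))
```

```text
(no output)
```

View pics/g4.png

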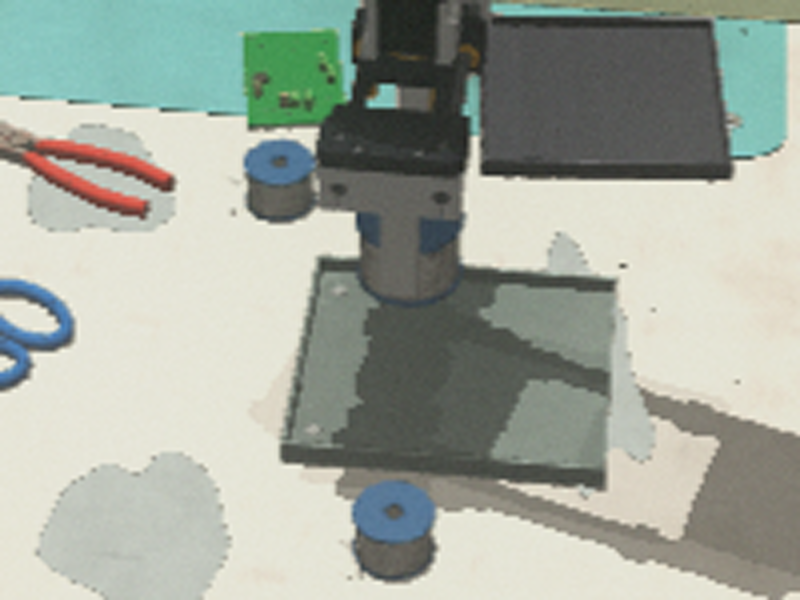

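The reel is held level at (410,260), clear of the caddy. Now to the tray.

Request:
apply_moves:
  commands: "0.7 0.2 -0.4 0 0;0.7 0.3 -0.8 0 0;0.7 0.4 -1 0 0;0.7 0.4 -1 0 0;0.7 0.4 -1 0 0;0.7 0.4 -1 0 0;0.7 0.4 -1 0 0;0.7 0.4 -1 0 0;0.7 0.3 -1 0 0;0.7 0.3 -1 0 0"

```text
clock: 15.32
ee_pos: [0.4597, -0.3085, 0.0775]
ee_rot: [179.9, -0.1, 180.0]
ft_force: [1.1, 0.9, -2.3]
width: 0.0552
grasp_force: 30.0
```

Request:
apply_moves:
  commands: "0.7 0.2 -0.5 0 0;0.7 0 -0.3 0 0;0.7 0 0 0 0;0.7 0 0 0.8 0;0.7 0 0 0.8 0;0.7 0 0 0.5 0;0.7 0 0 0.3 0;0.7 0 0 0.1 0;0.7 0 0 0 0;0.7 0 0 0 0"

```text
clock: 16.15
ee_pos: [0.4574, -0.3273, 0.0167]
ee_rot: [-180.0, 0.0, -180.0]
ft_force: [-0.2, 0.4, -3.3]
width: 0.0551
grasp_force: 30.0
```

Request:
apply_moves:
  commands: "0.7 0 0 0.06 0;0.7 0 0 0.04 0;0.7 0 0 0.03 0;0.7 0 0 0 0;0.7 0 0 0 0"

```text
clock: 16.57
ee_pos: [0.4573, -0.3278, 0.0138]
ee_rot: [-180.0, 0.1, 180.0]
ft_force: [-0.6, 0.9, 4.6]
width: 0.0552
grasp_force: 30.0
```

Contact on the tray floor. Release, rise and retreat.

Request:
apply_moves:
  commands: "-1 0 0 0 0;-1 0 0 0 0;-1 0 0 0 0;-1 0 0 0 0;-1 0 0 0 0;-1 0 0 0 0;-1 0 0 -0.4 0;-1 0 0 -0.8 0;-1 0 0 -1 0;-1 0 0 -1 0"

```text
clock: 17.4
ee_pos: [0.4565, -0.3271, 0.094]
ee_rot: [180.0, -0.0, -180.0]
ft_force: [0.1, -0.3, -0.7]
width: 0.0938
grasp_force: 0.0
```

Request:
apply_moves:
  commands: "-1 0 0 -1 0;-1 0 0 -1 0;-1 0 0 -1 0;-1 0.8 0 -1 0;-1 1 0 0 0;-1 1 0 0 0;-1 1 0 0 0;-1 1 0 0 0;-1 0 0 0 0;-1 0 0 0 0"

```text
clock: 18.23
ee_pos: [0.3363, -0.3275, 0.1939]
ee_rot: [-179.9, 0.1, 179.9]
ft_force: [-0.4, -1.2, 0.8]
width: 0.0937
grasp_force: 0.0
```

Run:
```python
from h import *
a=ctrl.capture('top')[:,:,::-1];b=ctrl.capture('side')[:,:,::-1]
cv2.imwrite('pics/end.png',cv2.resize(np.hstack([a,b]),(800,300),interpolation=cv2.INTER_AREA))
print(ctrl.get_obs()['qvel'])
```

```text
[ 0.58374459  0.77793399 -0.33472871 -0.1334369   0.02956393 -0.08368181]
```

View pics/end.png

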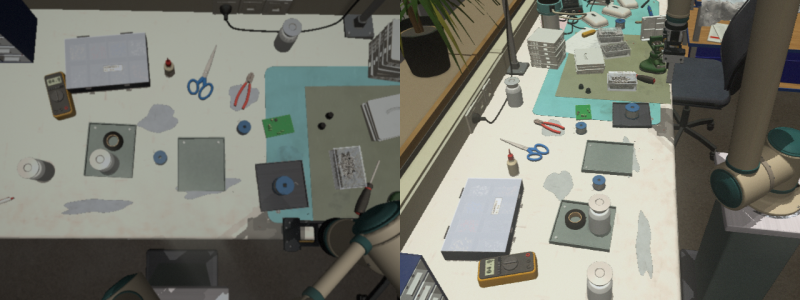

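The reel lies flat in the tray at (283,186). The bottle stands upright left of both caddies at (35,170), the other bottle is in place at (100,160), and the arm is clear.

```bash
python3 -c "
from cell import ctrl
print(ctrl.hand_in())"
```

```text
the job is handed in; nothing more can be done
None
```

The job is handed in: in the last picture the reel lies flat in the tray, the moved bottle stands upright on the bench near (0.50, 0.41), and the other bottle looks unmoved; the hand-in returned no verdict.

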